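# Pack the repaired lenses into their return boxes

## Task

Pack the four repaired camera lenses for return to their owners: put each lens into the box whose round foam cut-out was made for its diameter, the widest lens in the widest cut-out and so on down, standing upright with its glass up and its foot right down on the bottom of the cut-out. Lower each lens in rather than letting it drop, and leave the solder reel and the air blower that stand among the lenses standing where they are.

Things in the scene. Friction and masses are not known exactly. Their poses are not given: they have to be found in the camera images.
- lens_xl: The largest of four black camera lenses: an upright cylinder 68 mm in diameter and 100 mm tall, standing on its capped rear end, dark front glass up. Loose; origin at the centre of its underside, z up along the lens. The barrel is straight and 68 mm wide from 16 mm above the underside to the top; below that it tapers to 56 mm at the foot. About 520 g.
- lens_l: The second largest of four black camera lenses: an upright cylinder 59 mm in diameter and 86 mm tall, standing on its capped rear end, dark front glass up. Loose; origin at the centre of its underside, z up along the lens. The barrel is straight and 59 mm wide from 16 mm above the underside to the top; below that it tapers to 47 mm at the foot. About 360 g.
- lens_m: The third largest of four black camera lenses: an upright cylinder 50 mm in diameter and 74 mm tall, standing on its capped rear end, dark front glass up. Loose; origin at the centre of its underside, z up along the lens. The barrel is straight and 50 mm wide from 16 mm above the underside to the top; below that it tapers to 38 mm at the foot. About 240 g.
- lens_s: The smallest of four black camera lenses: an upright cylinder 40 mm in diameter and 66 mm tall, standing on its capped rear end, dark front glass up. Loose; origin at the centre of its underside, z up along the lens. The barrel is straight and 40 mm wide from 16 mm above the underside to the top; below that it tapers to 28 mm at the foot. About 160 g.
- box_xl: Return box for the largest lens: fixed open cardboard tray, 104 x 104 mm outside, 34 mm high, filled to 33 mm with grey foam with one round cut-out in its middle, 77 mm across and 24 mm deep (black floor, 9 mm above the table). The four boxes look alike but for the cut-out's width. Origin at the centre of the underside, below the cut-out's centre; x, y along the sides, z up.
- box_l: Return box for the second largest lens: fixed open cardboard tray, 104 x 104 mm outside, 34 mm high, filled to 33 mm with grey foam with one round cut-out in its middle, 68 mm across and 24 mm deep (black floor, 9 mm above the table). The four boxes look alike but for the cut-out's width. Origin at the centre of the underside, below the cut-out's centre; x, y along the sides, z up.
- box_m: Return box for the third largest lens: fixed open cardboard tray, 104 x 104 mm outside, 34 mm high, filled to 33 mm with grey foam with one round cut-out in its middle, 59 mm across and 24 mm deep (black floor, 9 mm above the table). The four boxes look alike but for the cut-out's width. Origin at the centre of the underside, below the cut-out's centre; x, y along the sides, z up.
- box_s: Return box for the smallest lens: fixed open cardboard tray, 104 x 104 mm outside, 34 mm high, filled to 33 mm with grey foam with one round cut-out in its middle, 49 mm across and 24 mm deep (black floor, 9 mm above the table). The four boxes look alike but for the cut-out's width. Origin at the centre of the underside, below the cut-out's centre; x, y along the sides, z up.
- solder_reel: Bystander: grey reel of solder standing on its flange among the lenses, two 56 mm flanges, 46 mm tall. Loose; origin at the centre of its underside, z up. Not to be moved.
- blower: Bystander: black rubber-bulb air blower standing upright among the lenses, bulb 53 mm in diameter, pointed nozzle on top, 98 mm tall in all. Loose; origin at the centre of its underside, z up. Not to be moved.

How it is judged:
At the end, for the whole second after the job is handed in: Each lens is in its own box: axis within 9 mm of the cut-out's centre, underside at most 14 mm above the table, upright with glass up (within 0.1 rad), released and at rest; the solder reel and the blower stand upright (within 0.2 rad) within 30 mm of where they started (horizontal distance between lens_xl and box_xl below 0.009 m and z of lens_xl in the frame of box_xl below 0.014 m and angle between each of lens_xl, lens_l, lens_m, lens_s's own z axis and vertical below 0.1 rad and linear speed of each of lens_xl, lens_l, lens_m, lens_s below 0.02 m/s and angular speed of each of lens_xl, lens_l, lens_m, lens_s below 0.2 rad/s and horizontal distance between lens_l and box_l below 0.009 m and z of lens_l in the frame of box_l below 0.014 m and horizontal distance between lens_m and box_m below 0.009 m and z of lens_m in the frame of box_m below 0.014 m and horizontal distance between lens_s and box_s below 0.009 m and z of lens_s in the frame of box_s below 0.014 m and distance of each of solder_reel, blower from where it was at the start of the episode below 0.03 m and angle between each of solder_reel, blower's own z axis and vertical below 0.2 rad); the robot touches nothing.
It fails at once if a lens falls or flies free of the gripper (faster than 0.6 m/s while no finger touches it, as after a fall of about 2 cm) ((linear speed of lens_xl above 0.6 m/s and contact force between the fingers and lens_xl below 0.05 N) or (linear speed of lens_l above 0.6 m/s and contact force between the fingers and lens_l below 0.05 N) or (linear speed of lens_m above 0.6 m/s and contact force between the fingers and lens_m below 0.05 N) or (linear speed of lens_s above 0.6 m/s and contact force between the fingers and lens_s below 0.05 N)).
It fails at once if the solder reel or the blower is knocked over or moved more than 30 mm (not (distance of each of solder_reel, blower from where it was at the start of the episode below 0.03 m and angle between each of solder_reel, blower's own z axis and vertical below 0.2 rad)).
It also fails if it takes over 107 s, if anything falls off the work surface, if the arm or the gripper's body presses on something with over 40 N, if the wrist force passes 120 N, or if a joint passes its speed limit or range.

## Robot

A 6-joint arm with a two-finger parallel gripper is mounted at the origin on the work surface. World frame = base frame: x ahead of the robot, y to its left, z up, the work surface at z = 0. Lengths are in m, angles in rad, forces in N, time in s.
With the tool pointing down it reaches from about 0.3 to 0.875 m from the base axis. Payload 6.4 kg.
Tool frame: the origin (TCP) lies at the very end of the fingers, on their centre line; the grasp point (between the pads) lies 19 mm behind it; z points along the fingers, y is the line along which they close (so a half turn about z gives the same grasp; the last joint's range is limited). The gripper opens to 85 mm and grips with 20 to 120 N. Pads are 22 mm wide; open, the fingers measure 114 mm over their backs; the gripper's body (76 mm by 85 mm) begins 54 mm behind the grasp point. The pads swing forward as they close: fully open they stand 13 mm farther back than shut.
Start: joints at [-1.372, 0.181, 1.607, -0, 1.354, -0.206], TCP at [0.226, -0.529, 0.231] pointing down, gripper open.
Joint ranges: [-2.99, 2.99], [-0.89, 2.07], [0.3, 2.58], [-1.14, 4.28], [0, 2.63], [-3.12, 3.12]. Speed limits (rad/s): [2.57, 2.57, 3.01, 3.14, 3.14, 3.14].

## Interface

Orientations are given as a unit quaternion [w, x, y, z].
In Python, from bench import ctrl, imaging, get_obs gives the robot as it stands (ctrl), with the cameras (imaging) and the readings as plain functions.
- The arm moves only by the tool jog_arm, called in YAML: its name, and indented under it one key for each argument. Schema: {"type":"object","properties":{"deltas":{"type":"array","items":{"type":"number"},"minItems":7,"maxItems":70},"only":{"type":"string"},"quiet":{"type":"boolean"},"lines":{"type":"string"}},"required":["deltas"],"additionalProperties":false}. deltas is one flat list of numbers that holds 1 to 10 rows one after another, with no inner brackets; each row has 7 numbers: dx, dy, dz in a scale on which 1.0 is 80 cm, then a rotation vector rx, ry, rz in a scale on which 1.0 is pi/2 rad, then the opening from 0.0 (shut) to 1.0 (fully open); each row is the pose to reach, as a shift and turn from the pose commanded when the call began, along the tool's axes at that moment; what a row does not reach only later rows make up. A row lasts 1/8 s, in which the tool goes at most 0.0625 m and 0.188 rad, less where a joint would pass 70% of its speed; a pose out of reach is approached as far as the arm can. The fingers move at their own pace and stop on an object; the grip force is fixed at half the most. Time passes only in rows, so rows that do not move let the fingers close. The tool returns the time, the measured TCP pose, the force, the opening and the grip force at its end. only (a regular expression) keeps the lines of the reply that match it, lines (a string "A,B") keeps lines A to B, and quiet returns only ok. A shift or turn number past 1, either way, is cut back to 1. Input that does not fit is refused with a message, and nothing moves.
- get_obs(): the state, without advancing time (a new reading comes with each control period).
- imaging.camera(name): name is "scene" or "top" or "wrist"; returns the picture (480x640x3 uint8, blue, green, red); there is no depth.
- imaging.camera_params(name): a dict with "fovy" (degrees; the focal length in pixels is half the picture's height over the tangent of half this angle, whatever the lens; pixels are square), "cx", "cy" (the principal point, pixels), "view" (4x4, takes a point from world to camera coordinates). Camera axes: x right, y up, looking along -z (the intrinsics and any distortion apply to the point x, -y, -z); pixel columns grow to the right and rows downward; lengths in m; the calibration is good to about 2 mm. A picture is of the moment at which its call begins: read the wrist's pose just before it. camera_params takes no time and is no camera call; for the wrist camera it gives the pose at the moment of the call.
- ctrl.hand_in(): hands the job in; it is judged then, once.
The state is a dict: "time_s": time; "q": joint angles; "dq": joint speeds; "joint_efforts": joint torques, N m; "eef_pos": TCP position; "eef_rot": TCP orientation; "wrist_force": force on the tool from outside, world axes, zero at the start; "torque": the same for the moment, N m; "opening": opening from 0.0 (shut) to 1.0 (fully open); "grasp_force": force on a finger pad.
Only numpy, scipy, OpenCV 4.12 (cv2) and the standard library are available. Lean on these libraries where they do the work, as an engineer would, in place of code of your own. Each camera call takes 0.05 s, during which the arm holds its last target. There are 200 camera calls.

## Working session

There is one attempt and no reset: what is moved stays moved. The work goes in short steps, Python scripts to look and compute and a tool call to move; the robot and the scene stay as the last step left them, time stands still between calls to the robot, and variables do not carry over. Pictures are saved under pics/ and viewed, at most 14 in all, crops included, and the job is handed in when it is done.

```bash
ls; mkdir -p pics; python3 - <<'E'
from bench import ctrl, imaging, get_obs
import cv2,numpy as np
np.set_printoptions(precision=4,suppress=True)
for n in ["scene","top","wrist"]:
    p=imaging.camera_params(n); print(n,p)
    cv2.imwrite(f"pics/{n}0.png",imaging.camera(n))
o=get_obs();print(o)
E
```

```text
bench.py
pics
scene {'fovy': 55.81656789429442, 'cx': 320.5617703706068, 'cy': 238.9687633429527, 'view': array([[ 0.1766,  0.9842,  0.011 , -0.101 ],
       [-0.8413,  0.1452,  0.5207,  0.438 ],
       [ 0.5109, -0.1012,  0.8537, -1.1531],
       [ 0.    ,  0.    ,  0.    ,  1.    ]])}
top {'fovy': 49.13271623717669, 'cx': 319.7038155415603, 'cy': 240.46581371158499, 'view': array([[-0.0214, -0.9998, -0.0013,  0.0236],
       [ 0.9868, -0.0214,  0.1608, -0.5122],
       [-0.1608,  0.0022,  0.987 , -0.8151],
       [ 0.    ,  0.    ,  0.    ,  1.    ]])}
wrist {'fovy': 68.71877400991443, 'cx': 319.60179969968556, 'cy': 238.58432357743382, 'view': array([[ 0.3934, -0.9194, -0.0016, -0.5737],
       [ 0.8803,  0.3772, -0.2878,  0.038 ],
       [ 0.2652,  0.1118,  0.9577, -0.3796],
       [ 0.    ,  0.    ,  0.    ,  1.    ]])}
{'time_s': 0.15, 'q': array([-1.3723,  0.1814,  1.6078, -0.    ,  1.3538, -0.2063]), 'dq': array([-0.0005, -0.0011, -0.0033, -0.0001, -0.0005,  0.0006]), 'joint_efforts': array([  0.0017, -44.5259, -35.169 ,  -0.0002,   0.0059,  -0.    ]), 'eef_pos': array([ 0.2264, -0.5281,  0.2306]), 'eef_rot': array([-0.0007,  0.9796,  0.201 , -0.    ]), 'wrist_force': array([ 0.383 , -0.4162, -0.3613]), 'torque': array([0.0147, 0.0121, 0.0147]), 'grasp_force': 0.0, 'opening': 0.9983114126010905}
```

View pics/top0.png

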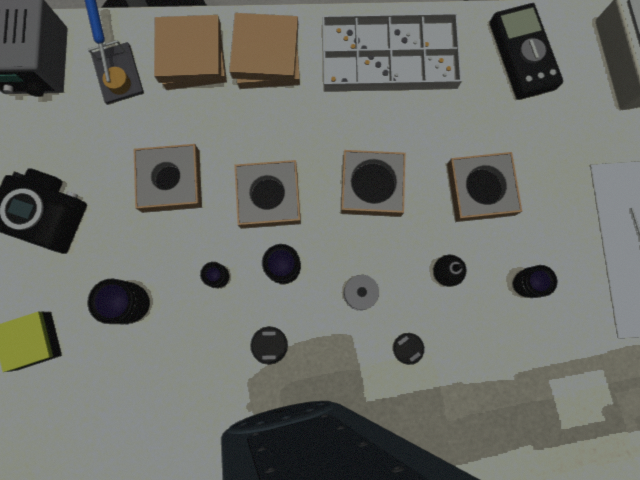

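View pics/scene0.png

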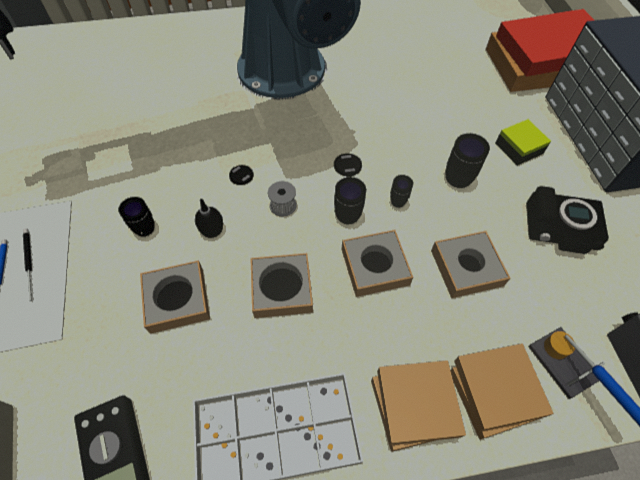

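Top view: the boxes run left to right s (167,177), m (267,193), xl (374,182) and l (486,185). Lenses: xl (118,300), s (215,274), l (282,264), m (535,281). The reel is at (361,292) and the blower at (450,270). Two flat caps lie on the table. Next I'll look at enlarged crops.

```bash
python3 - <<'E'
import cv2,numpy as np
a=cv2.imread("pics/top0.png")
r=lambda i,x,y,w,h,s:cv2.resize(i[y:y+h,x:x+w],None,fx=s,fy=s,interpolation=cv2.INTER_CUBIC)
f=lambda i:np.clip(i.astype(float)**.6*255**.4,0,255).astype('uint8')
c=np.vstack([r(a,80,140,260,100,3),r(a,80,235,260,95,3)]);cv2.imwrite("pics/c1.png",f(c))
c=np.vstack([r(a,320,140,260,100,3),r(a,320,235,260,95,3)]);cv2.imwrite("pics/c2.png",f(c))
E
```

```text
(no output)
```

View pics/c1.png

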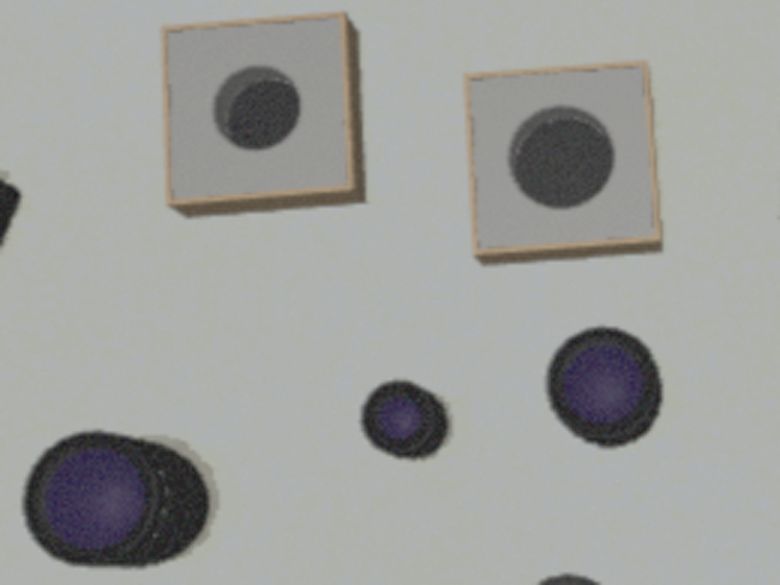

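View pics/c2.png

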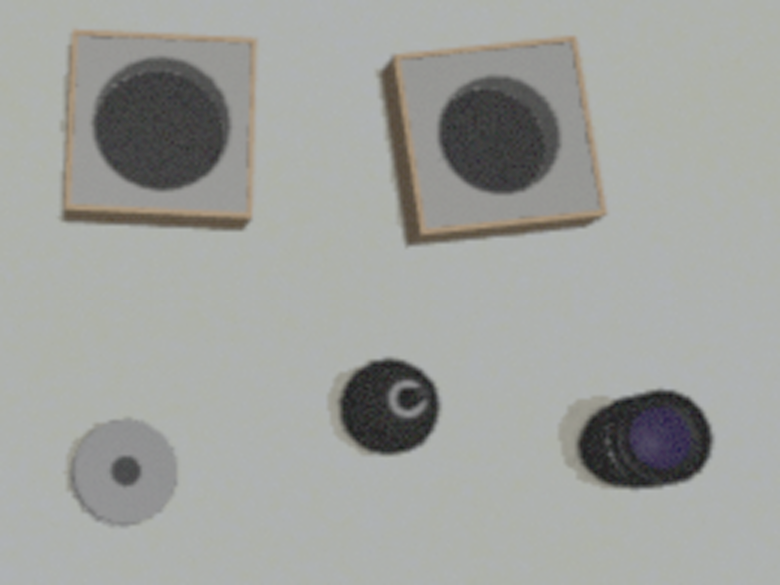

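Crop 1 shows holes s ≈(166,176) and m ≈(267,192), plus the lens glasses. Crop 2 shows holes xl ≈(374,181) and l ≈(486,185), with the reel, blower and lens m. Next I'll fit silhouettes in both views.

```bash
cat > h.py <<'E'
import cv2,numpy as np
from scipy.optimize import least_squares
from bench import ctrl, imaging, get_obs
np.set_printoptions(precision=4,suppress=True)
t=np.linspace(0,2*np.pi,72,endpoint=False)
def proj(p,P):
    c=np.c_[P,np.ones(len(P))]@p["view"].T
    f=240/np.tan(np.radians(p["fovy"])/2)
    return np.c_[p["cx"]-f*c[:,0]/c[:,2],p["cy"]+f*c[:,1]/c[:,2]]
def ring(x,y,z,r): return np.c_[x+r*np.cos(t),y+r*np.sin(t),0*t+z]
def contour(img,seed,T):
    g=cv2.GaussianBlur(cv2.cvtColor(img,cv2.COLOR_BGR2GRAY),(3,3),0)
    n,l=cv2.connectedComponents((g<T).astype('uint8'))
    s=l[seed[1]-4:seed[1]+5,seed[0]-4:seed[0]+5]; k=np.bincount(s[s>0]).argmax()
    c=max(cv2.findContours((l==k).astype('uint8'),0,1)[0],key=cv2.contourArea)
    return cv2.convexHull(c)[:,0,:].astype(np.float32)
def feat(h):
    m=cv2.moments(cv2.convexHull(h.astype(np.float32)));a=m["m00"]
    return np.array([m["m10"]/a,m["m01"]/a,np.sqrt(max(m["mu20"]/a,0)),m["mu11"]/a/10,np.sqrt(max(m["mu02"]/a,0))])
E
cat > fit.py <<'E'
from h import *
I={n:cv2.imread(f"pics/{n}0.png") for n in("top","scene")};P={n:imaging.camera_params(n) for n in I}
L={"lens_xl":((118,300),(466,160),.034),"lens_l":((282,264),(349,201),.0295),"lens_m":((535,281),(136,216),.025),"lens_s":((215,274),(401,191),.02)}
B={"box_xl":((374,182),(281,282)),"box_l":((486,185),(172,293)),"box_m":((267,193),(376,259)),"box_s":((167,177),(471,260))}
def solve(F,model,x0):
    r=least_squares(lambda v:np.concatenate([feat(model(v,n))-F[n] for n in F]),x0,x_scale=[.01]*len(x0)); return r.x,np.abs(r.fun).max()
# pixel hull passes through pixel centres: true outline is .5 px larger -> handled by r free
for T in (60,80):
  for k,(a,b,r0) in L.items():
    F={"top":feat(contour(I["top"],a,T)),"scene":feat(contour(I["scene"],b,T))}
    m=lambda v,n:proj(P[n],np.r_[ring(v[0],v[1],.016,v[3]),ring(v[0],v[1],0,v[3]-.006),ring(v[0],v[1],v[2],v[3])])
    print(T,k,*solve(F,m,[.45,0,.08,r0]))
for T in (100,115):
  for k,(a,b) in B.items():
    F={"top":feat(contour(I["top"],a,T)),"scene":feat(contour(I["scene"],b,T))}
    m=lambda v,n:proj(P[n],ring(v[0],v[1],v[2],v[3]))
    print(T,k,*solve(F,m,[.6,0,.03,.03]))
E
python3 fit.py
```

```text
60 lens_xl [0.4192 0.3288 0.0967 0.0325] 0.4540307459891437
60 lens_l [0.4695 0.0709 0.1372 0.0246] 3.001148529079898
60 lens_m [ 0.4379 -0.33    0.0711  0.0236] 0.12793988868985107
60 lens_s [0.46   0.1827 0.0621 0.0181] 0.3336287202552626
80 lens_xl [ 0.4173  0.3343  0.098  -0.0293] 1.8570656108308867
80 lens_l [0.4682 0.072  0.1354 0.0279] 3.06954870548658
80 lens_m [ 0.4381 -0.3296  0.0716  0.0242] 0.20669963959231197
80 lens_s [0.4602 0.1827 0.0626 0.0189] 0.32199959226045394
100 box_xl [ 0.6144 -0.0803  0.0311  0.0394] 0.2162955376396134
100 box_l [ 0.6038 -0.269   0.0311  0.0349] 0.25951966894899847
100 box_m [0.5989 0.0993 0.0307 0.0304] 0.2886318475163421
100 box_s [0.631  0.2704 0.0309 0.0253] 0.23556066726956715
115 box_xl [ 0.6114 -0.0792  0.028   0.0519] 3.516732451037047
115 box_l [ 0.5986 -0.2699  0.018   0.0501] 4.813211922183722
115 box_m [0.5959 0.0983 0.0293 0.0481] 4.7453396674144805
115 box_s [0.6279 0.2695 0.0266 0.0487] 6.232568740121249
```

Careful with the scale: shifts go in shares of 80 cm and turns go in shares of pi/2 rad. That gives: 0.41 rad / 1.5708 = 0.261.

```bash
cat >> fit.py <<'E'
print("--")
T=60;n="top"
m=lambda v,n,h=.086,r=.0285:proj(P[n],np.r_[ring(v[0],v[1],.016,r),ring(v[0],v[1],0,r-.006),ring(v[0],v[1],h,r)])
print("l top only",*solve({n:feat(contour(I[n],(282,264),T))},m,[.46,.07]))
s=I["scene"].copy()
for cut in(177,179,181):
    s2=s.copy();s2[:cut]=255
    F={"top":feat(contour(I["top"],(282,264),T))}
    c=contour(s2,(349,201),T);print(cut,c.min(0),c.max(0))
    x=solve(F,m,[.46,.07])[0];q=m(x,"scene");print(q.min(0),q.max(0))
p=P["top"];f=240/np.tan(np.radians(p["fovy"])/2)
for k,u,v,z in(("reel",361,292,.046),("blower",449.5,270,.03)):
    d=p["view"][:3,:3].T@[(u-p["cx"])/f,-(v-p["cy"])/f,-1];o=-p["view"][:3,:3].T@p["view"][:3,3]
    print(k,o+d*(z-o[2])/d[2])
E
python3 fit.py|sed -n '/--/,$p'
```

```text
--
l top only [0.4737 0.0741] 0.4365479627086639
177 [335. 178.] [365. 223.]
[334.2486 176.1105] [366.1795 223.4877]
179 [335. 180.] [365. 223.]
[334.2486 176.1105] [366.1795 223.4877]
181 [335. 182.] [365. 223.]
[334.2486 176.1105] [366.1795 223.4877]
reel [ 0.4271 -0.0515  0.046 ]
blower [ 0.4609 -0.199   0.03  ]
```

jog_arm:
  deltas: [0, 0, 0, 0, 0, 0.1273, 1, 0, 0, 0, 0, 0, 0.261, 1, 0, 0, 0, 0, 0, 0.261, 1]

```text
time_s: 0.52
eef_pos: [0.2264, -0.5283, 0.231]
eef_rot: [-0.0, 1.0, -0.003, -0.0]
wrist_force: [-0.6, 0.6, 0.4]
opening: 1.002
grasp_force: 0.0
```

```bash
python3 -c "
from h import *
o=get_obs();print(o['eef_pos'],o['eef_rot'])"
```

```text
[ 0.2264 -0.5283  0.231 ] [-0.0003  1.     -0.0027 -0.0001]
```

Tracking "pose commanded when the call began" good.

Lens l is at (.4737,.0741), and its 86 mm height agrees with the scene view. The tool now has yaw 0, so tool axes are (x, -y, -z). I'll start with lens m.

Scaled: 0.2115 m / 0.8 = 0.2644, -0.198 m / 0.8 = -0.2475.

jog_arm:
  deltas: [0.0663, -0.0625, 0, 0, 0, 0, 1, 0.1325, -0.125, 0, 0, 0, 0, 1, 0.1988, -0.1863, 0, 0, 0, 0, 1, 0.2644, -0.2475, 0, 0, 0, 0, 1, 0.2644, -0.2475, 0, 0, 0, 0, 1, 0.2644, -0.2475, 0, 0, 0, 0, 1, 0.2644, -0.2475, 0.0625, 0, 0, 0, 1, 0.2644, -0.2475, 0.0625, 0, 0, 0, 1]

```text
time_s: 1.52
eef_pos: [0.4363, -0.33, 0.1776]
eef_rot: [-0.003, 1.0, -0.002, -0.003]
wrist_force: [0.3, -0.2, -0.6]
opening: 1.0
grasp_force: 0.0
```

```bash
python3 - <<'E'
from h import *
cv2.imwrite("pics/w1.png",imaging.camera("wrist")); p=imaging.camera_params("wrist")
im=cv2.imread("pics/w1.png")
for v in (ring(.438,-.33,.074,.025),ring(.438,-.33,.016,.025)):
    cv2.polylines(im,[proj(p,v).astype(int)],True,(0,255,0),1)
cv2.imwrite("pics/w1o.png",im)
E
```

```text
(no output)
```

View pics/w1o.png

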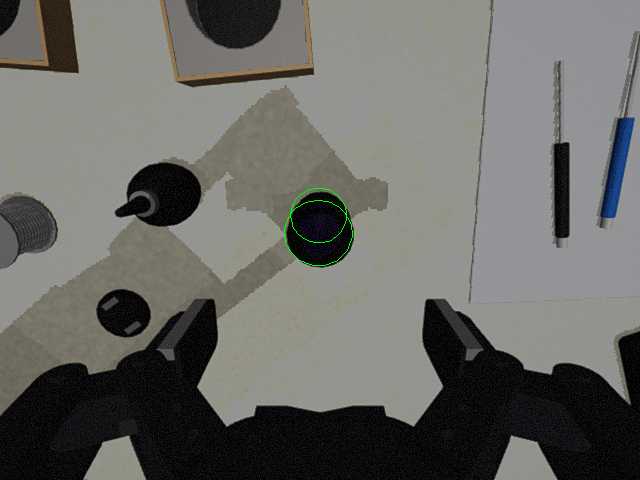

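The overlay matches: lens m's outline is at (319,235) under the projected rings, centred between the fingers. Now descend and grip.

Scaled: 0.143 m / 0.8 = 0.1788, 0.05 m / 0.8 = 0.0625.

jog_arm:
  deltas: [0.0019, 0, 0.0625, 0, 0, 0, 1, 0.0019, 0, 0.125, 0, 0, 0, 1, 0.0019, 0, 0.1788, 0, 0, 0, 1, 0.0019, 0, 0.1788, 0, 0, 0, 1, 0.0019, 0, 0.1788, 0, 0, 0, 0, 0.0019, 0, 0.1788, 0, 0, 0, 0, 0.0019, 0, 0.1788, 0, 0, 0, 0, 0.0019, 0, 0.1788, 0, 0, 0, 0, 0.0019, 0, 0.1788, 0, 0, 0, 0, 0.0019, 0, 0.1788, 0, 0, 0, 0]

```text
time_s: 2.82
eef_pos: [0.4421, -0.3333, 0.0415]
eef_rot: [0.002, 1.0, -0.002, 0.002]
wrist_force: [0.1, 1.8, 9.0]
opening: 0.572
grasp_force: 60.2
```

Scaled: -0.16 m / 0.8 = -0.2, -0.12 m / 0.8 = -0.15.

jog_arm:
  deltas: [0, 0, -0.025, 0, 0, 0, 0, 0, 0, -0.0875, 0, 0, 0, 0, 0, 0, -0.15, 0, 0, 0, 0, 0, 0, -0.2, 0, 0, 0, 0, 0, 0, -0.2, 0, 0, 0, 0, 0, 0, -0.2, 0, 0, 0, 0]

```text
time_s: 3.58
eef_pos: [0.4402, -0.3313, 0.1982]
eef_rot: [-0.0, 1.0, -0.003, -0.0]
wrist_force: [0.2, 0.2, -3.0]
opening: 0.572
grasp_force: 62.5
```

```bash
python3 - <<'E'
from h import *
o=get_obs();print(o["eef_pos"],o["wrist_force"])
im=imaging.camera("wrist"); p=imaging.camera_params("wrist");x,y,z=o["eef_pos"]
for dx in(-.004,0):
  for dz in(.04,-.018): cv2.polylines(im,[proj(p,ring(x+dx,y,z+dz,.025)).astype(int)],True,(0,255,0) if dx else (0,0,255),1)
cv2.imwrite("pics/w2o.png",im)
E
```

```text
[ 0.4402 -0.3313  0.1982] [ 0.157   0.2466 -2.9584]
```

View pics/w2o.png

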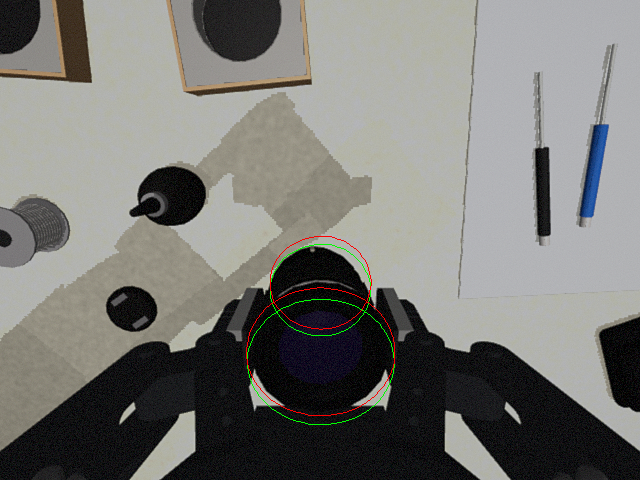

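Lens m is held upright with its glass centre at (320,347), centred on the TCP to within about 2 mm. Next, carry it to box m.

Scaled: -0.43 m / 0.8 = -0.5375, -0.33 m / 0.8 = -0.4125.

jog_arm:
  deltas: [0.025, -0.0688, 0, 0, 0, 0, 0, 0.05, -0.1375, 0, 0, 0, 0, 0, 0.075, -0.2063, 0, 0, 0, 0, 0, 0.1, -0.275, 0, 0, 0, 0, 0, 0.125, -0.3438, 0, 0, 0, 0, 0, 0.15, -0.4125, 0, 0, 0, 0, 0, 0.175, -0.4813, 0, 0, 0, 0, 0, 0.1988, -0.5375, 0, 0, 0, 0, 0, 0.1988, -0.5375, 0, 0, 0, 0, 0, 0.1988, -0.5375, 0, 0, 0, 0, 0]

```text
time_s: 4.88
eef_pos: [0.6006, 0.0974, 0.1964]
eef_rot: [0.0, 1.0, -0.002, -0.002]
wrist_force: [0.2, -0.4, -1.5]
opening: 0.573
grasp_force: 62.8
```

jog_arm:
  deltas: [0, 0, 0.05, 0, 0, 0, 0, 0, 0, 0.1, 0, 0, 0, 0, 0, 0, 0.125, 0, 0, 0, 0, 0, 0, 0.125, 0, 0, 0, 0]

```text
time_s: 5.38
eef_pos: [0.6003, 0.0966, 0.0966]
eef_rot: [-0.0, 1.0, -0.003, -0.002]
wrist_force: [0.1, -0.1, -1.5]
opening: 0.572
grasp_force: 62.9
```

```bash
python3 - <<'E'
from h import *
o=get_obs();print(o["eef_pos"],o["wrist_force"])
im=imaging.camera("wrist"); p=imaging.camera_params("wrist");x,y,z=o["eef_pos"]
cv2.polylines(im,[proj(p,ring(x,y,z-.0415,.019)).astype(int)],True,(0,0,255),1)
cv2.polylines(im,[proj(p,ring(.599,.0993,.033,.0295)).astype(int)],True,(0,255,0),1)
cv2.imwrite("pics/w3o.png",im)
E
```

```text
[0.6003 0.0966 0.0966] [ 0.0831 -0.0779 -1.4816]
```

View pics/w3o.png

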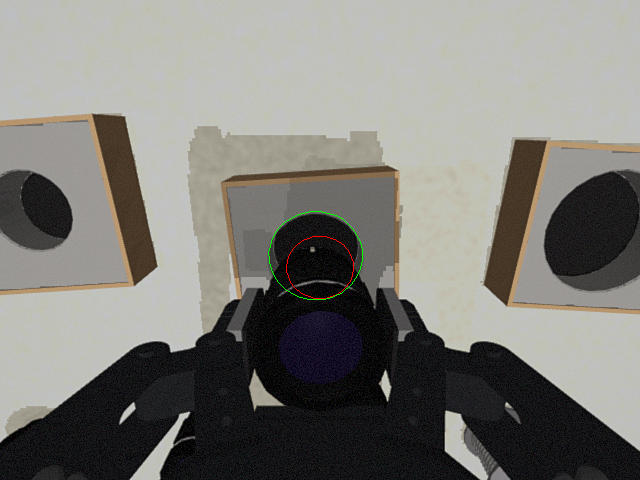

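The foot (red) lies inside the hole rim (green, centre (316,255)). A small correction in y, then lower.

Scaled: 0.043 m / 0.8 = 0.0538, -0.0025 m / 0.8 = -0.0031.

jog_arm:
  deltas: [-0.0013, -0.0031, 0.015, 0, 0, 0, 0, -0.0013, -0.0031, 0.03, 0, 0, 0, 0, -0.0013, -0.0031, 0.0425, 0, 0, 0, 0, -0.0013, -0.0031, 0.05, 0, 0, 0, 0, -0.0013, -0.0031, 0.0538, 0, 0, 0, 0, -0.0013, -0.0031, 0.0538, 0, 0, 0, 0]

```text
time_s: 6.18
eef_pos: [0.6007, 0.1, 0.0552]
eef_rot: [-0.0, 1.0, -0.003, -0.0]
wrist_force: [0.6, -0.1, -2.0]
opening: 0.569
grasp_force: 62.8
```

jog_arm:
  deltas: [0, 0, 0.0025, 0, 0, 0, 0, 0, 0, 0.0038, 0, 0, 0, 0, 0, 0, 0.0038, 0, 0, 0, 0]

```text
time_s: 6.55
eef_pos: [0.6007, 0.1, 0.0523]
eef_rot: [-0.0, 1.0, -0.003, 0.0]
wrist_force: [0.4, -0.1, -2.8]
opening: 0.57
grasp_force: 62.9
```

jog_arm:
  deltas: [0, 0, 0.0013, 0, 0, 0, 0, 0, 0, 0.0025, 0, 0, 0, 0, 0, 0, 0.0038, 0, 0, 0, 0, 0, 0, 0.0038, 0, 0, 0, 0]

```text
time_s: 7.05
eef_pos: [0.6015, 0.1001, 0.0506]
eef_rot: [0.0, 1.0, -0.003, 0.001]
wrist_force: [-3.3, 0.8, 6.0]
opening: 0.573
grasp_force: 63.2
```

jog_arm:
  deltas: [0, 0, 0.0013, 0, 0, 0, 0, 0, 0, 0.0025, 0, 0, 0, 0, 0, 0, 0.0025, 0, 0, 0, 0]

```text
time_s: 7.42
eef_pos: [0.6024, 0.1002, 0.0505]
eef_rot: [0.0, 1.0, -0.002, 0.002]
wrist_force: [-4.6, 0.7, 15.8]
opening: 0.57
grasp_force: 63.8
```

Contact came at exactly the expected height, so the foot is on the floor. Release, rise, and go over lens s.

Scaled: -0.15 m / 0.8 = -0.1875, -0.13 m / 0.8 = -0.1625.

jog_arm:
  deltas: [0, 0, -0.0025, 0, 0, 0, 0.57, 0, 0, -0.0025, 0, 0, 0, 0.7, 0, 0, -0.0025, 0, 0, 0, 1, 0, 0, -0.0025, 0, 0, 0, 1, 0, 0, -0.0025, 0, 0, 0, 1, 0, 0, -0.025, 0, 0, 0, 1, 0, 0, -0.0875, 0, 0, 0, 1, 0, 0, -0.1625, 0, 0, 0, 1, 0, 0, -0.1875, 0, 0, 0, 1, 0, 0, -0.1875, 0, 0, 0, 1]

```text
time_s: 8.68
eef_pos: [0.602, 0.1001, 0.2]
eef_rot: [0.0, 1.0, -0.003, 0.002]
wrist_force: [-0.7, -0.3, -0.3]
opening: 1.003
grasp_force: 0.0
```

jog_arm:
  deltas: [-0.0588, -0.035, 0, 0, 0, 0, 1, -0.1175, -0.07, 0, 0, 0, 0, 1, -0.1763, -0.1038, 0, 0, 0, 0, 1, -0.1763, -0.1038, 0, 0, 0, 0, 1, -0.1763, -0.1038, 0, 0, 0, 0, 1]

```text
time_s: 9.3
eef_pos: [0.4598, 0.1836, 0.1962]
eef_rot: [0.0, 1.0, -0.002, -0.001]
wrist_force: [0.5, -0.1, -0.4]
opening: 0.994
grasp_force: 0.0
```

```bash
python3 - <<'E'
from h import *
im=imaging.camera("wrist"); p=imaging.camera_params("wrist")
for x,y,h,r in((.46,.1827,.066,.02),(.4192,.3288,.1,.034),(.4737,.0741,.086,.0295)):
  for z in(h,.016): cv2.polylines(im,[proj(p,ring(x,y,z,r)).astype(int)],True,(0,255,0),1)
for x,y,z,r in((.599,.0993,.083,.025),(.631,.2704,.033,.0245)): cv2.polylines(im,[proj(p,ring(x,y,z,r)).astype(int)],True,(0,0,255),1)
cv2.imwrite("pics/w4o.png",im)
E
```

```text
(no output)
```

View pics/w4o.png

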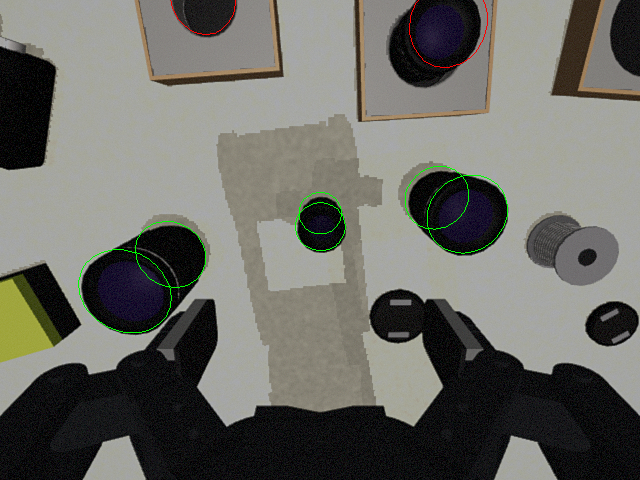

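All rings match the lenses (s at (321,225)), and lens m stands in its box. Now grip lens s.

Scaled: 0.161 m / 0.8 = 0.2013, 0.14 m / 0.8 = 0.175.

jog_arm:
  deltas: [0, 0.0013, 0.0625, 0, 0, 0, 1, 0, 0.0013, 0.125, 0, 0, 0, 1, 0, 0.0013, 0.175, 0, 0, 0, 1, 0, 0.0013, 0.2013, 0, 0, 0, 1, 0, 0.0013, 0.2013, 0, 0, 0, 0, 0, 0.0013, 0.2013, 0, 0, 0, 0, 0, 0.0013, 0.2013, 0, 0, 0, 0, 0, 0.0013, 0.2013, 0, 0, 0, 0, 0, 0.0013, 0.2013, 0, 0, 0, 0, 0, 0.0013, 0.2013, 0, 0, 0, 0]

```text
time_s: 10.6
eef_pos: [0.4617, 0.1828, 0.0377]
eef_rot: [-0.0, 1.0, -0.003, 0.002]
wrist_force: [0.5, -1.5, 7.0]
opening: 0.45
grasp_force: 60.9
```

jog_arm:
  deltas: [0, 0, 0, 0, 0, 0, 0, 0, 0, -0.0063, 0, 0, 0, 0, 0, 0, -0.025, 0, 0, 0, 0, 0, 0, -0.0875, 0, 0, 0, 0, 0, 0, -0.15, 0, 0, 0, 0, 0, 0, -0.15, 0, 0, 0, 0, 0, 0, -0.15, 0, 0, 0, 0]

```text
time_s: 11.48
eef_pos: [0.4596, 0.1828, 0.1563]
eef_rot: [-0.0, 1.0, -0.003, -0.0]
wrist_force: [0.1, -0.1, -3.3]
opening: 0.451
grasp_force: 60.7
```

Scaled: 0.171 m / 0.8 = 0.2138, 0.15 m / 0.8 = 0.1875.

jog_arm:
  deltas: [0.0625, -0.0313, 0, 0, 0, 0, 0, 0.125, -0.0625, 0, 0, 0, 0, 0, 0.1875, -0.0938, 0, 0, 0, 0, 0, 0.2138, -0.1094, 0, 0, 0, 0, 0, 0.2138, -0.1094, 0, 0, 0, 0, 0, 0.2138, -0.1094, 0.0375, 0, 0, 0, 0, 0.2138, -0.1094, 0.075, 0, 0, 0, 0, 0.2138, -0.1094, 0.075, 0, 0, 0, 0]

```text
time_s: 12.48
eef_pos: [0.6274, 0.2681, 0.0917]
eef_rot: [0.001, 1.0, -0.003, -0.005]
wrist_force: [-0.4, -0.2, -1.8]
opening: 0.451
grasp_force: 60.8
```

```bash
python3 - <<'E'
from h import *
o=get_obs();print(o["eef_pos"],o["wrist_force"])
im=imaging.camera("wrist"); p=imaging.camera_params("wrist");x,y,z=o["eef_pos"]
cv2.polylines(im,[proj(p,ring(x,y,z-.0377,.014)).astype(int)],True,(0,0,255),1)
cv2.polylines(im,[proj(p,ring(x,y,z+.0283,.02)).astype(int)],True,(0,0,255),1)
cv2.polylines(im,[proj(p,ring(.631,.2704,.033,.0245)).astype(int)],True,(0,255,0),1)
cv2.imwrite("pics/w5o.png",im)
E
```

```text
[0.6274 0.2681 0.0917] [-0.428 -0.186 -1.806]
```

View pics/w5o.png

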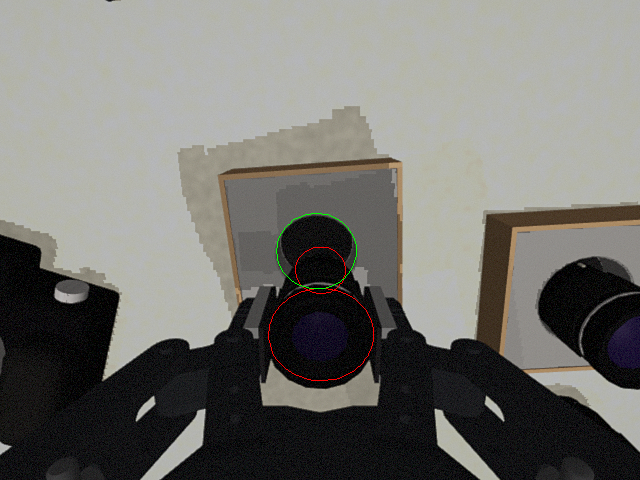

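Scaled: 0.038 m / 0.8 = 0.0475, 0.002 m / 0.8 = 0.0025.

jog_arm:
  deltas: [0.0025, -0.0013, 0, 0, 0, 0, 0, 0.0025, -0.0013, 0.01, 0, 0, 0, 0, 0.0025, -0.0013, 0.02, 0, 0, 0, 0, 0.0025, -0.0013, 0.0325, 0, 0, 0, 0, 0.0025, -0.0013, 0.0425, 0, 0, 0, 0, 0.0025, -0.0013, 0.0475, 0, 0, 0, 0, 0.0025, -0.0013, 0.0475, 0, 0, 0, 0]

```text
time_s: 13.4
eef_pos: [0.6333, 0.2703, 0.0577]
eef_rot: [0.0, 1.0, -0.003, -0.0]
wrist_force: [-0.5, 0.3, -1.6]
opening: 0.451
grasp_force: 60.8
```

jog_arm:
  deltas: [0, 0, 0.0025, 0, 0, 0, 0, 0, 0, 0.005, 0, 0, 0, 0, 0, 0, 0.005, 0, 0, 0, 0]

```text
time_s: 13.78
eef_pos: [0.6336, 0.2703, 0.0542]
eef_rot: [0.0, 1.0, -0.003, -0.0]
wrist_force: [-0.1, 1.0, -1.6]
opening: 0.448
grasp_force: 60.8
```

Floor contact is expected at TCP ≈ .0467.

Scaled: 0.006 m / 0.8 = 0.0075, 0.004 m / 0.8 = 0.005.

jog_arm:
  deltas: [-0.0013, 0, 0.0025, 0, 0, 0, 0, -0.0013, 0, 0.005, 0, 0, 0, 0, -0.0013, 0, 0.0075, 0, 0, 0, 0, -0.0013, 0, 0.0075, 0, 0, 0, 0]

```text
time_s: 14.28
eef_pos: [0.6324, 0.2703, 0.048]
eef_rot: [0.0, 1.0, -0.003, -0.0]
wrist_force: [-0.2, -0.0, -2.0]
opening: 0.451
grasp_force: 60.8
```

jog_arm:
  deltas: [0, 0, 0.0013, 0, 0, 0, 0, 0, 0, 0.0025, 0, 0, 0, 0, 0, 0, 0.0038, 0, 0, 0, 0, 0, 0, 0.0038, 0, 0, 0, 0]

```text
time_s: 14.78
eef_pos: [0.633, 0.2704, 0.0468]
eef_rot: [0.0, 1.0, -0.003, 0.0]
wrist_force: [-2.9, -2.2, 6.3]
opening: 0.449
grasp_force: 61.7
```

On the floor. Release and go to lens xl.

Scaled: -0.16 m / 0.8 = -0.2, -0.11 m / 0.8 = -0.1375.

jog_arm:
  deltas: [0, 0, -0.0013, 0, 0, 0, 0.5, 0, 0, -0.0013, 0, 0, 0, 0.6, 0, 0, -0.0013, 0, 0, 0, 1, 0, 0, -0.0013, 0, 0, 0, 1, 0, 0, -0.0013, 0, 0, 0, 1, 0, 0, -0.0013, 0, 0, 0, 1, 0, 0, -0.0625, 0, 0, 0, 1, 0, 0, -0.1375, 0, 0, 0, 1, 0, 0, -0.2, 0, 0, 0, 1, 0, 0, -0.2, 0, 0, 0, 1]

```text
time_s: 16.02
eef_pos: [0.6358, 0.2712, 0.212]
eef_rot: [-0.001, 1.0, -0.003, 0.005]
wrist_force: [0.4, 0.4, -0.0]
opening: 1.001
grasp_force: 0.0
```

jog_arm:
  deltas: [-0.0688, -0.0188, 0, 0, 0, 0, 1, -0.1375, -0.0375, 0, 0, 0, 0, 1, -0.2063, -0.0563, 0, 0, 0, 0, 1, -0.2675, -0.0731, 0, 0, 0, 0, 1, -0.2675, -0.0731, 0, 0, 0, 0, 1, -0.2675, -0.0731, 0, 0, 0, 0, 1, -0.2675, -0.0731, 0, 0, 0, 0, 1]

```text
time_s: 16.9
eef_pos: [0.42, 0.3296, 0.205]
eef_rot: [0.0, 1.0, -0.003, -0.0]
wrist_force: [-0.1, -0.0, -1.2]
opening: 1.001
grasp_force: 0.0
```

```bash
python3 - <<'E'
from h import *
print(get_obs()["eef_pos"])
im=imaging.camera("wrist"); p=imaging.camera_params("wrist")
for x,y,h,r in((.4192,.3288,.1,.034),):
  for z in(h,.016): cv2.polylines(im,[proj(p,ring(x,y,z,r)).astype(int)],True,(0,255,0),1)
cv2.polylines(im,[proj(p,ring(.631,.2704,.075,.02)).astype(int)],True,(0,0,255),1)
cv2.imwrite("pics/w6o.png",im)
E
```

```text
[0.42   0.3296 0.205 ]
```

View pics/w6o.png

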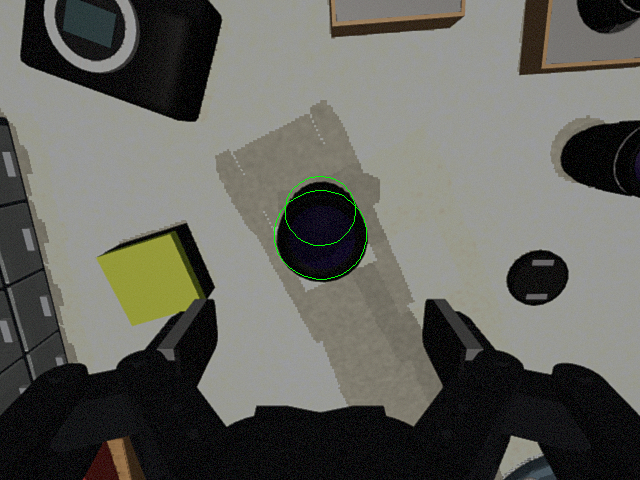

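Lens xl at (321,235) matches the rings. Descend and grip.

Scaled: 0.158 m / 0.8 = 0.1975, -0.001 m / 0.8 = -0.0013.

jog_arm:
  deltas: [-0.0013, 0.0013, 0.05, 0, 0, 0, 1, -0.0013, 0.0013, 0.1, 0, 0, 0, 1, -0.0013, 0.0013, 0.15, 0, 0, 0, 1, -0.0013, 0.0013, 0.1975, 0, 0, 0, 1, -0.0013, 0.0013, 0.1975, 0, 0, 0, 1, -0.0013, 0.0013, 0.1975, 0, 0, 0, 0, -0.0013, 0.0013, 0.1975, 0, 0, 0, 0, -0.0013, 0.0013, 0.1975, 0, 0, 0, 0, -0.0013, 0.0013, 0.1975, 0, 0, 0, 0, -0.0013, 0.0013, 0.1975, 0, 0, 0, 0]

```text
time_s: 18.2
eef_pos: [0.4194, 0.3295, 0.049]
eef_rot: [-0.001, 1.0, -0.003, 0.002]
wrist_force: [0.1, -2.1, 6.6]
opening: 0.774
grasp_force: 68.4
```

jog_arm:
  deltas: [0, 0, 0, 0, 0, 0, 0, 0, 0, -0.0063, 0, 0, 0, 0, 0, 0, -0.025, 0, 0, 0, 0, 0, 0, -0.0875, 0, 0, 0, 0, 0, 0, -0.15, 0, 0, 0, 0, 0, 0, -0.2, 0, 0, 0, 0, 0, 0, -0.2, 0, 0, 0, 0, 0, 0, -0.2, 0, 0, 0, 0]

```text
time_s: 19.2
eef_pos: [0.4168, 0.3285, 0.2059]
eef_rot: [0.0, 1.0, -0.003, -0.001]
wrist_force: [0.0, 0.4, -4.6]
opening: 0.781
grasp_force: 70.3
```

Scaled: 0.409 m / 0.8 = 0.5113, 0.364 m / 0.8 = 0.455.

jog_arm:
  deltas: [0.0313, 0.065, 0, 0, 0, 0, 0, 0.0625, 0.13, 0, 0, 0, 0, 0, 0.0938, 0.195, 0, 0, 0, 0, 0, 0.125, 0.26, 0, 0, 0, 0, 0, 0.1563, 0.325, 0, 0, 0, 0, 0, 0.1875, 0.39, 0, 0, 0, 0, 0, 0.2188, 0.455, 0, 0, 0, 0, 0, 0.2463, 0.5113, 0, 0, 0, 0, 0, 0.2463, 0.5113, 0, 0, 0, 0, 0, 0.2463, 0.5113, 0, 0, 0, 0, 0]

```text
time_s: 20.45
eef_pos: [0.6112, -0.0804, 0.2045]
eef_rot: [-0.001, 1.0, -0.003, -0.002]
wrist_force: [-0.7, 0.3, -5.6]
opening: 0.778
grasp_force: 70.9
```

jog_arm:
  deltas: [0, 0, 0.05, 0, 0, 0, 0, 0, 0, 0.1, 0, 0, 0, 0, 0, 0, 0.125, 0, 0, 0, 0, 0, 0, 0.125, 0, 0, 0, 0]

```text
time_s: 20.95
eef_pos: [0.6112, -0.0796, 0.1054]
eef_rot: [-0.001, 1.0, -0.002, -0.002]
wrist_force: [-0.2, -0.1, -4.2]
opening: 0.778
grasp_force: 70.7
```

```bash
python3 - <<'E'
from h import *
o=get_obs();print(o["eef_pos"],o["wrist_force"])
im=imaging.camera("wrist"); p=imaging.camera_params("wrist");x,y,z=o["eef_pos"]
for h,r in((-.049,.028),(.051,.034)):cv2.polylines(im,[proj(p,ring(x,y,z+h,r)).astype(int)],True,(0,0,255),1)
cv2.polylines(im,[proj(p,ring(.6144,-.0803,.033,.0385)).astype(int)],True,(0,255,0),1)
cv2.imwrite("pics/w7o.png",im)
E
```

```text
[ 0.6112 -0.0796  0.1054] [-0.1511 -0.095  -4.1622]
```

View pics/w7o.png

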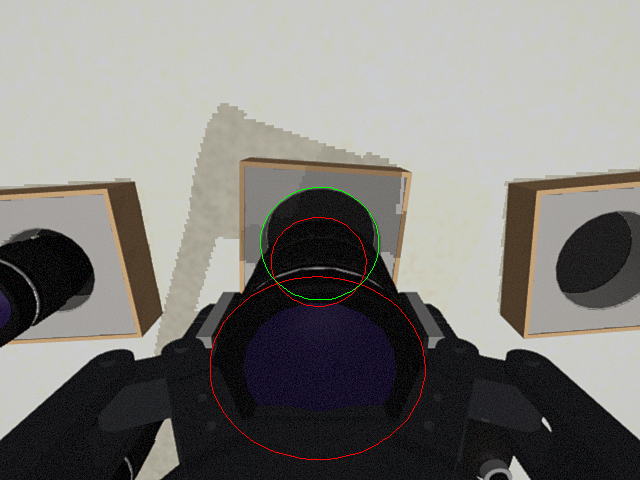

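Lens xl is upright and its foot is over the hole (rim centre (320,243)). Correct x by 3 mm and lower; contact is expected at TCP .058.

Scaled: 0.043 m / 0.8 = 0.0538, 0.003 m / 0.8 = 0.0038.

jog_arm:
  deltas: [0.0038, 0.0013, 0.0075, 0, 0, 0, 0, 0.0038, 0.0013, 0.02, 0, 0, 0, 0, 0.0038, 0.0013, 0.0325, 0, 0, 0, 0, 0.0038, 0.0013, 0.0438, 0, 0, 0, 0, 0.0038, 0.0013, 0.05, 0, 0, 0, 0, 0.0038, 0.0013, 0.0538, 0, 0, 0, 0, 0.0038, 0.0013, 0.0538, 0, 0, 0, 0]

```text
time_s: 21.88
eef_pos: [0.6157, -0.082, 0.0641]
eef_rot: [-0.0, 1.0, -0.003, -0.0]
wrist_force: [0.1, -0.5, -3.9]
opening: 0.776
grasp_force: 70.9
```

jog_arm:
  deltas: [0, 0, 0.0013, 0, 0, 0, 0, 0, 0, 0.0025, 0, 0, 0, 0, 0, 0, 0.0038, 0, 0, 0, 0, 0, 0, 0.0038, 0, 0, 0, 0]

```text
time_s: 22.38
eef_pos: [0.6158, -0.0821, 0.0612]
eef_rot: [-0.0, 1.0, -0.003, -0.0]
wrist_force: [-0.1, 0.0, -4.0]
opening: 0.774
grasp_force: 70.9
```

jog_arm:
  deltas: [-0.0013, -0.0013, 0.0013, 0, 0, 0, 0, -0.0013, -0.0013, 0.0025, 0, 0, 0, 0, -0.0013, -0.0013, 0.0038, 0, 0, 0, 0, -0.0013, -0.0013, 0.0038, 0, 0, 0, 0]

```text
time_s: 22.88
eef_pos: [0.6148, -0.0811, 0.0582]
eef_rot: [-0.0, 1.0, -0.003, -0.0]
wrist_force: [-0.1, -0.2, -4.5]
opening: 0.78
grasp_force: 71.2
```

jog_arm:
  deltas: [0, 0, 0.0013, 0, 0, 0, 0, 0, 0, 0.0025, 0, 0, 0, 0, 0, 0, 0.0025, 0, 0, 0, 0]

```text
time_s: 23.25
eef_pos: [0.6152, -0.0811, 0.0581]
eef_rot: [0.0, 1.0, -0.003, 0.0]
wrist_force: [-5.1, 1.0, 8.2]
opening: 0.78
grasp_force: 72.2
```

Seated. Release and go to lens l.

Scaled: -0.15 m / 0.8 = -0.1875, -0.11 m / 0.8 = -0.1375.

jog_arm:
  deltas: [0, 0, -0.0013, 0, 0, 0, 0.8, 0, 0, -0.0013, 0, 0, 0, 0.9, 0, 0, -0.0013, 0, 0, 0, 1, 0, 0, -0.0013, 0, 0, 0, 1, 0, 0, -0.0013, 0, 0, 0, 1, 0, 0, -0.0125, 0, 0, 0, 1, 0, 0, -0.0625, 0, 0, 0, 1, 0, 0, -0.1375, 0, 0, 0, 1, 0, 0, -0.1875, 0, 0, 0, 1, 0, 0, -0.1875, 0, 0, 0, 1]

```text
time_s: 24.5
eef_pos: [0.6175, -0.0818, 0.212]
eef_rot: [0.001, 1.0, -0.003, 0.004]
wrist_force: [-0.5, -0.1, -0.5]
opening: 1.002
grasp_force: 0.0
```

jog_arm:
  deltas: [-0.0438, -0.0488, 0, 0, 0, 0, 1, -0.0875, -0.0975, 0, 0, 0, 0, 1, -0.1313, -0.1463, 0, 0, 0, 0, 1, -0.1769, -0.1938, 0, 0, 0, 0, 1, -0.1769, -0.1938, 0, 0, 0, 0, 1, -0.1769, -0.1938, 0, 0, 0, 0, 1, -0.1769, -0.1938, 0, 0, 0, 0, 1]

```text
time_s: 25.38
eef_pos: [0.4748, 0.0739, 0.2062]
eef_rot: [0.0, 1.0, -0.003, -0.0]
wrist_force: [0.1, 0.0, 0.1]
opening: 1.0
grasp_force: 0.0
```

```bash
python3 - <<'E'
from h import *
print(get_obs()["eef_pos"])
im=imaging.camera("wrist"); p=imaging.camera_params("wrist")
for x,y,h,r in((.4737,.0741,.086,.0295),):
  for z in(h,.016): cv2.polylines(im,[proj(p,ring(x,y,z,r)).astype(int)],True,(0,255,0),1)
cv2.polylines(im,[proj(p,ring(.6144,-.0803,.109,.034)).astype(int)],True,(0,0,255),1)
cv2.imwrite("pics/w8o.png",im)
E
```

```text
[0.4748 0.0739 0.2062]
```

View pics/w8o.png

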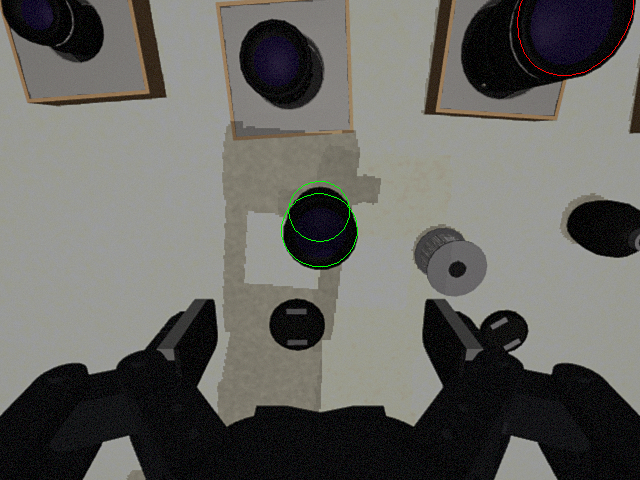

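The xl lens is seated. Lens l at (320,232) sits about 2 mm closer to the robot than the ring, so x ≈ .472. Grip it.

Scaled: 0.165 m / 0.8 = 0.2063, -0.0025 m / 0.8 = -0.0031.

jog_arm:
  deltas: [-0.0031, 0, 0.05, 0, 0, 0, 1, -0.0031, 0, 0.1, 0, 0, 0, 1, -0.0031, 0, 0.15, 0, 0, 0, 1, -0.0031, 0, 0.2063, 0, 0, 0, 1, -0.0031, 0, 0.2063, 0, 0, 0, 1, -0.0031, 0, 0.2063, 0, 0, 0, 0, -0.0031, 0, 0.2063, 0, 0, 0, 0, -0.0031, 0, 0.2063, 0, 0, 0, 0, -0.0031, 0, 0.2063, 0, 0, 0, 0, -0.0031, 0, 0.2063, 0, 0, 0, 0]

```text
time_s: 26.68
eef_pos: [0.4737, 0.0743, 0.0436]
eef_rot: [0.0, 1.0, -0.003, 0.002]
wrist_force: [0.7, -2.1, 7.1]
opening: 0.672
grasp_force: 64.9
```

jog_arm:
  deltas: [0, 0, 0, 0, 0, 0, 0, 0, 0, -0.0063, 0, 0, 0, 0, 0, 0, -0.025, 0, 0, 0, 0, 0, 0, -0.0875, 0, 0, 0, 0, 0, 0, -0.15, 0, 0, 0, 0, 0, 0, -0.2125, 0, 0, 0, 0, 0, 0, -0.2125, 0, 0, 0, 0, 0, 0, -0.2125, 0, 0, 0, 0]

```text
time_s: 27.68
eef_pos: [0.4708, 0.0748, 0.2109]
eef_rot: [-0.0, 1.0, -0.003, -0.0]
wrist_force: [0.5, -0.7, -4.9]
opening: 0.673
grasp_force: 66.2
```

Scaled: 0.344 m / 0.8 = 0.43, 0.133 m / 0.8 = 0.1663.

jog_arm:
  deltas: [0.0238, 0.0625, 0, 0, 0, 0, 0, 0.0475, 0.125, 0, 0, 0, 0, 0, 0.0713, 0.1875, 0, 0, 0, 0, 0, 0.095, 0.25, 0, 0, 0, 0, 0, 0.1188, 0.3125, 0, 0, 0, 0, 0, 0.1425, 0.375, 0, 0, 0, 0, 0, 0.1663, 0.43, 0, 0, 0, 0, 0, 0.1663, 0.43, 0, 0, 0, 0, 0, 0.1663, 0.43, 0, 0, 0, 0, 0]

```text
time_s: 28.8
eef_pos: [0.6015, -0.269, 0.2084]
eef_rot: [-0.002, 1.0, -0.003, -0.002]
wrist_force: [-0.4, 0.3, -2.9]
opening: 0.672
grasp_force: 66.7
```

jog_arm:
  deltas: [0, 0, 0.05, 0, 0, 0, 0, 0, 0, 0.1, 0, 0, 0, 0, 0, 0, 0.1375, 0, 0, 0, 0, 0, 0, 0.1375, 0, 0, 0, 0]

```text
time_s: 29.3
eef_pos: [0.6001, -0.2668, 0.0975]
eef_rot: [-0.002, 1.0, -0.002, -0.003]
wrist_force: [0.3, 0.5, -3.3]
opening: 0.672
grasp_force: 66.5
```

```bash
python3 - <<'E'
from h import *
o=get_obs();print(o["eef_pos"],o["wrist_force"])
im=imaging.camera("wrist"); p=imaging.camera_params("wrist");x,y,z=o["eef_pos"]
for h,r in((-.0436,.0235),(.0424,.0295)):cv2.polylines(im,[proj(p,ring(x,y,z+h,r)).astype(int)],True,(0,0,255),1)
cv2.polylines(im,[proj(p,ring(.6038,-.269,.033,.034)).astype(int)],True,(0,255,0),1)
cv2.imwrite("pics/w9o.png",im)
E
```

```text
[ 0.6001 -0.2668  0.0975] [ 0.3398  0.488  -3.2736]
```

View pics/w9o.png

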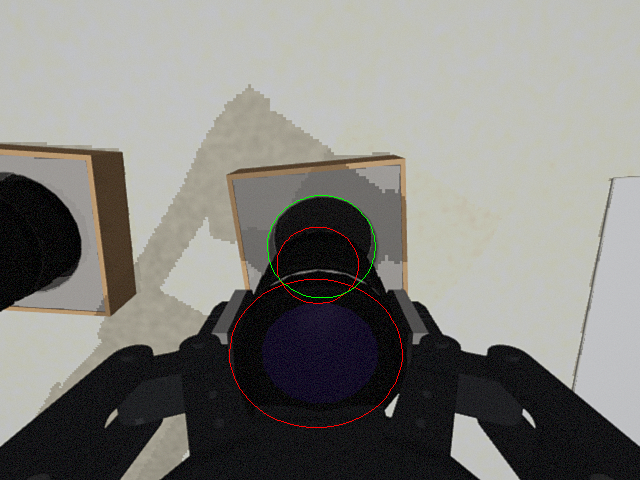

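The foot is over hole l (rim centre (321,246)). Lower; contact is expected at TCP .0526.

Careful with the scale: shifts go in shares of 80 cm and turns go in shares of pi/2 rad. That gives: 0.041 m / 0.8 = 0.0513, 0.038 m / 0.8 = 0.0475.

jog_arm:
  deltas: [0.0025, 0.0013, 0.0063, 0, 0, 0, 0, 0.0025, 0.0013, 0.0175, 0, 0, 0, 0, 0.0025, 0.0013, 0.03, 0, 0, 0, 0, 0.0025, 0.0013, 0.04, 0, 0, 0, 0, 0.0025, 0.0013, 0.0475, 0, 0, 0, 0, 0.0025, 0.0013, 0.0513, 0, 0, 0, 0, 0.0025, 0.0013, 0.0513, 0, 0, 0, 0]

```text
time_s: 30.22
eef_pos: [0.6047, -0.271, 0.0601]
eef_rot: [-0.0, 1.0, -0.003, -0.0]
wrist_force: [-0.0, 0.3, -3.8]
opening: 0.676
grasp_force: 66.7
```

jog_arm:
  deltas: [0, 0, 0.0013, 0, 0, 0, 0, 0, 0, 0.0025, 0, 0, 0, 0, 0, 0, 0.0038, 0, 0, 0, 0, 0, 0, 0.0038, 0, 0, 0, 0]

```text
time_s: 30.72
eef_pos: [0.6048, -0.271, 0.0572]
eef_rot: [-0.0, 1.0, -0.003, -0.0]
wrist_force: [-0.4, 0.1, -3.4]
opening: 0.675
grasp_force: 66.7
```

Scaled: 0.004 m / 0.8 = 0.005, 0.003 m / 0.8 = 0.0038.

jog_arm:
  deltas: [0, -0.0013, 0.0013, 0, 0, 0, 0, 0, -0.0013, 0.0025, 0, 0, 0, 0, 0, -0.0013, 0.0038, 0, 0, 0, 0, 0, -0.0013, 0.005, 0, 0, 0, 0, 0, -0.0013, 0.005, 0, 0, 0, 0]

```text
time_s: 31.35
eef_pos: [0.6047, -0.27, 0.0531]
eef_rot: [-0.0, 1.0, -0.003, -0.0]
wrist_force: [-0.3, 0.1, -4.1]
opening: 0.674
grasp_force: 66.7
```

jog_arm:
  deltas: [0, 0, 0.0013, 0, 0, 0, 0, 0, 0, 0.0025, 0, 0, 0, 0, 0, 0, 0.0025, 0, 0, 0, 0]

```text
time_s: 31.72
eef_pos: [0.6051, -0.2701, 0.0527]
eef_rot: [0.0, 1.0, -0.003, 0.0]
wrist_force: [-2.9, 1.1, 5.4]
opening: 0.676
grasp_force: 67.7
```

Seated. Release, rise, move back clear, and check from the top camera.

Scaled: -0.16 m / 0.8 = -0.2, -0.11 m / 0.8 = -0.1375.

jog_arm:
  deltas: [0, 0, -0.0013, 0, 0, 0, 0.7, 0, 0, -0.0013, 0, 0, 0, 0.8, 0, 0, -0.0013, 0, 0, 0, 1, 0, 0, -0.0013, 0, 0, 0, 1, 0, 0, -0.0013, 0, 0, 0, 1, 0, 0, -0.0125, 0, 0, 0, 1, 0, 0, -0.0625, 0, 0, 0, 1, 0, 0, -0.1375, 0, 0, 0, 1, 0, 0, -0.2, 0, 0, 0, 1, 0, 0, -0.2, 0, 0, 0, 1]

```text
time_s: 32.98
eef_pos: [0.6077, -0.2718, 0.2185]
eef_rot: [0.003, 1.0, -0.003, 0.005]
wrist_force: [-0.0, -0.4, -0.7]
opening: 0.995
grasp_force: 0.0
```

jog_arm:
  deltas: [-0.0625, 0.0375, -0.025, 0, 0, 0, 1, -0.125, 0.075, -0.025, 0, 0, 0, 1, -0.1875, 0.1125, -0.025, 0, 0, 0, 1, -0.25, 0.15, -0.025, 0, 0, 0, 1, -0.3125, 0.1875, -0.025, 0, 0, 0, 1, -0.375, 0.225, -0.025, 0, 0, 0, 1, -0.425, 0.2625, -0.025, 0, 0, 0, 1, -0.425, 0.2625, -0.025, 0, 0, 0, 1, -0.425, 0.2625, -0.025, 0, 0, 0, 1]

```text
time_s: 34.1
eef_pos: [0.2637, -0.4777, 0.2307]
eef_rot: [-0.001, 1.0, -0.003, 0.0]
wrist_force: [-0.1, -0.7, 0.4]
opening: 0.997
grasp_force: 0.0
```

```bash
python3 - <<'E'
from h import *
im=imaging.camera("top"); p=imaging.camera_params("top")
for x,y,h,r in((.6144,-.0803,.1,.034),(.6038,-.269,.086,.0295),(.599,.0993,.074,.025),(.631,.2704,.066,.02)):
  for z in(h+.009,.033): cv2.polylines(im,[(proj(p,ring(x,y,z,r))*16).astype(int)],True,(0,255,0),1,shift=4)
cv2.imwrite("pics/end.png",cv2.resize(im[120:360,100:560],None,fx=1.7,fy=1.7))
E
```

```text
(no output)
```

View pics/end.png

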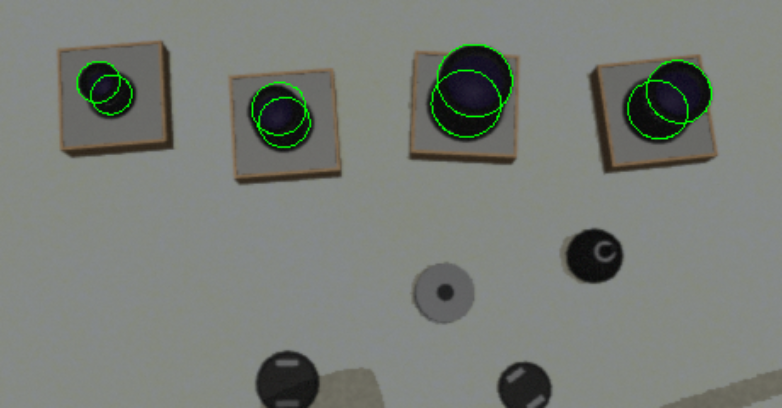

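All four lenses are in their boxes, and the reel and blower have not moved. Lens m looks a few mm off its rings, so I'll fit it numerically.

```bash
python3 - <<'E'
from h import *
for n in("top","scene"):
  im=imaging.camera(n);p=imaging.camera_params(n);g=cv2.GaussianBlur(cv2.cvtColor(im,cv2.COLOR_BGR2GRAY),(3,3),0)
  hsv=im.astype(int);sat=cv2.GaussianBlur((im[...,0].astype(float)-im[...,1]),(5,5),0)
  for k,x,y,h,r in(("xl",.6144,-.0803,.1,.034),("l",.6038,-.269,.086,.0295),("m",.599,.0993,.074,.025),("s",.631,.2704,.066,.02)):
    # blue glass centroid vs expected glass place
    e=proj(p,ring(x,y,h+.009,r)).astype(np.int32);m=np.zeros(g.shape,np.uint8);cv2.fillConvexPoly(m,e,1);m=cv2.dilate(m,np.ones((7,7)))
    w=((sat>8)&(m>0));ys,xs=np.nonzero(w);print(n,k,len(xs),np.array([xs.mean(),ys.mean()])-e.mean(0))
E
```

```text
top xl 805 [0.9546 1.5712]
top l 524 [0.122  1.4095]
top m 319 [-1.8155  2.4984]
top s 142 [1.8987 1.5947]
scene xl 558 [-0.4978  3.4565]
scene l 433 [0.0225 3.2002]
scene m 168 [2.0913 2.254 ]
scene s 70 [-0.9321  3.1806]
```

The largest offset is about 3 mm (lens m), well within the 9 mm tolerance. Handing in.

```bash
python3 -c "
from bench import ctrl, imaging, get_obs
print(ctrl.hand_in())"
```

```text
the job is handed in; nothing more can be done
None
```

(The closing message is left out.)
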